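# Set up an embossed sample beside its reference at the inspection rail

## Task

First take the brick-pattern reference tile out of its slotted stand and lean it on the plywood easel: foot on the ledge, its back resting against the sloping board, centred and square, and let it go. Then take the sample hanger from its stand by the black tab, hook it over the steel rail near the rail's left end (the robot's left), and slide it along the rail, without lifting it off again, until the middle of the sample is in line with the steel pointer post; leave it hanging there freely. Do not disturb the jar, the tin or the brush.

Things in the scene. Friction and masses are not known exactly. Their poses are not given: they have to be found in the camera images.
- tile: Reference tile: stiff white board 8 thick (x) x 90 wide (y) x 130 tall (z) mm with a brick pattern, about 120 g. Origin: centre of its lower edge face; z runs up the tile, x is normal to its faces. At the start it stands upright in the tile stand (lower edge 8 mm above the table).
- tile_stand: Plywood stand, 80 (x) x 110 (y) mm, fixed. One open slot along its y, 11 mm wide, between two walls 14 mm thick that reach 42 mm above the table; slot floor at 8 mm. Origin under its centre, on the table. It holds the tile, which has the stand's yaw.
- easel: Plywood easel, fixed, base 100 x 120 x 12 high mm. Its board (120 wide, 65 long up the slope) faces the easel's +x and leans back 20 deg (0.349 rad) from upright, top towards -x (roughly to the robot). A lip 10 mm above the ledge stands 20 mm in front of the board's foot. Origin: on the table, 5 mm in +x from the base's centre.
- easel_seat (a point): Middle of the line where the face of the easel's sloping board meets the ledge: 15 mm in +x of the easel's origin and 12 mm above the table; same axes as the easel. The tile's back lower edge belongs on this line.
- hanger: Sample hanger, 160 g, 200 mm tall: white embossed panel 6 thick (x) x 100 wide (y), z 0 to 87 mm; above it a steel strap hook 30 wide (y), open to +x (see hook); on top a black grip tab 10 thick (x) x 30 wide (y), z 150 to 200. Origin: centre of the panel's lower edge. At the start upright in the hanger stand, lower edge 8 mm above the table.
- hanger_stand: Plywood stand, 80 (x) x 120 (y) mm, fixed, one open slot along its y, 9 mm wide, walls 42 mm above the table, slot floor at 8 mm. Origin under its centre. It holds the hanger, which has the stand's yaw.
- hook (a point): Point in the hook, 142.7 mm above the hanger's origin, x = y = 0; on the rail's axis when hung. Axes of the hanger. Hook, in the hanger's frame: back strap at x -22 to -18 mm, z 87 to 140; gable roof, ridge along y, top at z 154; tip at x +18 to +22 coming down to z 124. The mouth, open to +x, is z 89 to 124, the throat 36 mm wide.
- rail: Fixed horizontal steel rail, 12 mm in diameter, 460 long, along its own y, axis 200 mm above the table, between green posts 16 x 12 mm at y = +-234 mm, 208 mm tall, with feet 90 x 50 x 8 mm. Origin: on the table under its middle; x points away from the robot, the +y end is the left one.
- rail_mid (a point): Middle of the rail's axis, 200 mm above the table; axes of the rail. The loading stretch is from 70 mm to 170 mm in +y from here; nearer than 170 mm the panel clears the post.
- pointer_tip (a point): Tip of the pointer, a dark steel post 16 mm wide and 108 mm tall on a 50 mm square, 12 mm high foot, standing 50 mm beyond the rail (+x of the rail), always right of the rail's middle. Axes of the rail. The mark: the hanger's middle must have the same position along the rail as this tip.
- glue_jar: Bystander: jar with a brass lid, 68 mm wide, 100 mm tall; origin under its centre.
- tin: Bystander: tin can, 72 mm wide, 85 mm tall; origin under its centre.
- brush: Bystander: brush 170 mm long lying on the table.
Not all that is in view belongs to the job. Several things have the shape of the tile; the one meant has the colours described above.

How it is judged:
By the outcome, as a careful person would: the job done as asked, in the order asked, and still so for the second after the job is handed in, with the robot touching nothing.
It also fails if it takes over 61 s, if anything falls off the work surface, if the arm or the gripper's body presses on something with over 40 N, if the wrist force passes 120 N, or if a joint passes its speed limit or range.

## Robot

A 6-joint arm with a two-finger parallel gripper is mounted at the origin on the work surface. World frame = base frame: x ahead of the robot, y to its left, z up, the work surface at z = 0. Lengths are in m, angles in rad, forces in N, time in s.
With the tool pointing down it reaches from about 0.425 to 0.95 m from the base axis. Payload 3.5 kg.
Tool frame: the origin (TCP) lies midway between the tips of the shut fingers; the grasp point (between the pads) lies ctrl.grasp_offset behind it (ctrl.grasp_offset is the distance from the TCP to the grasp point, in m); x points along the fingers, y is the direction in which the jaws open and shut, and the axes are right-handed (so a half turn about x gives the same grasp; the last joint's range is limited). The gripper opens to 85 mm and grips with 20 to 120 N. Pads are 22 mm wide; open, the fingers measure 114 mm over their backs; the gripper's body (76 mm by 85 mm) begins 54 mm behind the grasp point. The pads swing forward as they close: fully open they stand 13 mm farther back than shut.
Start: joints at [1.123, 0.286, 1.577, -0, 1.279, -0.15], TCP at [0.198, 0.645, 0.231] pointing down, gripper open.
Joint ranges: [-2.77, 2.77], [-0.9, 2.22], [0.21, 2.48], [-1.53, 4.67], [0.24, 2.81], [-2.84, 2.84]. Speed limits (rad/s): [2.79, 2.79, 3.14, 3.14, 3.14, 3.14].

## Interface

Orientations are given as a unit quaternion [x, y, z, w].
In Python, from plant import readout, read_camera, sign_off, ctrl gives the robot as it stands.
- The arm moves only by the tool drive_tool, never from a script. Its argument "steps" is a list of rows, each a list of 5 numbers: the shift along the tool's x, y, z in cm, then the turn about the tool's x in degrees, then the opening, from 0 (shut) to 1 (fully open). A call has 1 to 10 rows; each row shifts and turns the commanded pose from where the row before left it, along the tool's axes as they then stand; what a row does not reach is not made up. A row lasts 1/10 s, in which the tool goes at most 50 mm and 8.59 degrees, less where a joint would pass 70% of its speed; a pose out of reach is approached as far as the arm can. A call is refused whole if a number of a shift passes 5 or a number of a turn 8.59, either way. A call with a gripper value outside its range is refused whole. The fingers move at their own pace and stop on an object; "force" is the grip in N (left out, the last holds). Time passes only in rows, so rows that do not move let the fingers close. It gives the time, the measured TCP pose, the force and the opening at its end, in the units of the state.
- readout.get_state(): the state, without advancing time (a new reading comes with each control period).
- read_camera(name): name is "scene" or "top"; returns a dict with "frame" (384x512x3 uint8, red, green, blue), "vertical_fov" (degrees; the focal length in pixels is half the picture's height over the tangent of half this angle, whatever the lens; pixels are square), "cx", "cy" (the principal point, pixels), "k1" (the pictures are not rectified: a ray, as slopes to the right and down, at radius r is drawn at 1 + k1 r^2 times it, then the intrinsics apply), "eye" and "orientation" of the camera in the world. Camera axes: x right, y up, looking along -z (the intrinsics and any distortion apply to the point x, -y, -z); pixel columns grow to the right and rows downward; lengths in m; the calibration is good to about 2 mm. A picture is of the moment at which its call begins. There is no depth.
- sign_off(): hands the job in, once; it reports no verdict.
The state is a dict: "time": time; "qpos": joint angles; "dq": joint speeds; "joint_efforts": joint torques, N m; "eef_pos": TCP position; "tcp_rot": TCP orientation; "contact_force": force on the tool from outside, world axes, zero at the start; "wrist_torque": the same for the moment, N m; "opening": opening from 0.0 (shut) to 1.0 (fully open).
Only numpy, scipy, OpenCV 4.12 (cv2) and the standard library are available. Lean on these libraries where they do the work, as an engineer would, in place of code of your own. Each camera call takes 0.05 s, during which the arm holds its last target. There are 200 camera calls.

## Working session

There is one attempt and no reset: what is moved stays moved. The work goes in short steps, Python scripts to look and compute and a tool call to move; the robot and the scene stay as the last step left them, time stands still between calls to the robot, and variables do not carry over. Pictures are saved under pics/ and viewed, about 8 in all and at most 12, crops included, and the job is handed in when it is done.

Besides the shell and the picture viewer there is one more tool, called after ">>>" as name([rows], argument=value, ...), one row to a line, values as JSON. drive_tool: Moves the arm, as the interface text tells. Its arguments: {"type":"object","properties":{"steps":{"type":"array","items":{"type":"array","items":{"type":"number"}}},"force":{"type":"number"}},"required":["steps"]}

```bash
mkdir -p pics; ls; cat > h.py <<'E'
import numpy as np, cv2
from scipy.spatial.transform import Rotation as R
from plant import readout, read_camera, sign_off, ctrl
def cam(n): 
    c=read_camera(n); h=c["frame"].shape[0]; c["f"]=h/2/np.tan(np.radians(c["vertical_fov"])/2); return c
def K(c): return np.array([[c["f"],0,c["cx"]],[0,c["f"],c["cy"]],[0,0,1]])
def ray(c,uv):
    p=cv2.undistortPoints(np.array(uv,float).reshape(-1,1,2),K(c),np.array([c["k1"],0,0,0,0])).reshape(-1,2)
    d=np.c_[p[:,0],-p[:,1],-np.ones(len(p))]
    return R.from_quat(c["orientation"]).apply(d)
def onz(c,uv,z):
    d=ray(c,uv); e=np.array(c["eye"]); return e+d*((z-e[2])/d[:,2])[:,None]
def proj(c,P):
    q=R.from_quat(c["orientation"]).inv().apply(np.atleast_2d(P)-np.array(c["eye"]))
    s=np.c_[q[:,0]/-q[:,2],-q[:,1]/-q[:,2]]; s=s*(1+c["k1"]*(s**2).sum(1))[:,None]
    return s*c["f"]+[c["cx"],c["cy"]]
def tri(c1,a,c2,b):
    d1=ray(c1,[a])[0];d2=ray(c2,[b])[0];e1=np.array(c1["eye"]);e2=np.array(c2["eye"])
    t=np.linalg.lstsq(np.c_[d1,-d2],e2-e1,rcond=None)[0]; p=e1+d1*t[0];q=e2+d2*t[1]
    return (p+q)/2,np.linalg.norm(p-q)
def save(n,im): cv2.imwrite("pics/"+n+".png",im[:,:,::-1])
E
python3 - <<'E'
from h import *
import pickle
cs={n:cam(n) for n in("scene","top")}
pickle.dump(cs,open("c0.pkl","wb"))
for n,c in cs.items():
    save(n+"0",cv2.resize(c["frame"],(800,600),interpolation=cv2.INTER_CUBIC)); print(n,{k:v for k,v in c.items() if k!="frame"})
print(ctrl.grasp_offset,readout.get_state())
E
```

```text
pics
scene {'vertical_fov': 48.25686543276901, 'cx': 253.19145955481343, 'cy': 193.06755381049288, 'k1': -0.027604536944976048, 'eye': array([1.20599668, 0.31021237, 1.0814687 ]), 'orientation': array([0.18692668, 0.28320402, 0.76989216, 0.54048124]), 'f': np.float64(428.6505654714832)}
top {'vertical_fov': 53.87958045189256, 'cx': 266.1556175374939, 'cy': 190.16455126869573, 'k1': 0.025081079856709425, 'eye': array([0.37965311, 0.00767004, 1.37707403]), 'orientation': array([ 0.02727237, -0.03580216, -0.70002344,  0.71270023]), 'f': np.float64(377.80217152498216)}
0.0187 {'time': 0.1, 'qpos': array([ 1.12297721e+00,  2.87096272e-01,  1.57801194e+00,  1.34997348e-05,
        1.27860650e+00, -1.49964758e-01]), 'dq': array([-0.00128507, -0.00185479, -0.00282505,  0.00021178,  0.00320131,
        0.00093499]), 'joint_efforts': array([ 6.69983474e-04, -4.07296550e+01, -2.93698347e+01, -1.23488476e-04,
        3.38886741e-03, -3.53651934e-06]), 'eef_pos': array([0.19778116, 0.64476076, 0.23008281]), 'tcp_rot': array([ 0.10420423,  0.69950439, -0.10563553,  0.69905381]), 'contact_force': array([-0.32924948,  0.44324966,  0.3550217 ]), 'wrist_torque': array([0.03260212, 0.03335889, 0.01562599]), 'opening': 0.9991288379924267}
```

View pics/scene0.png

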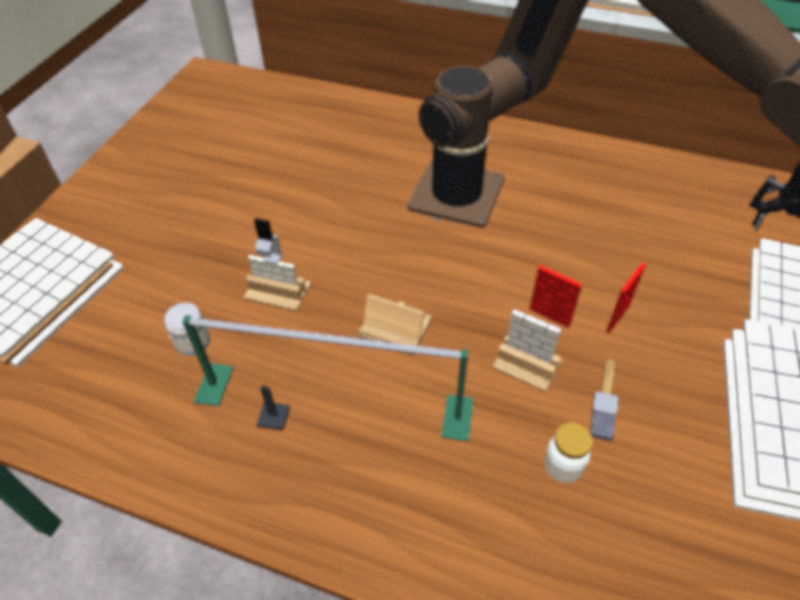

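View pics/top0.png

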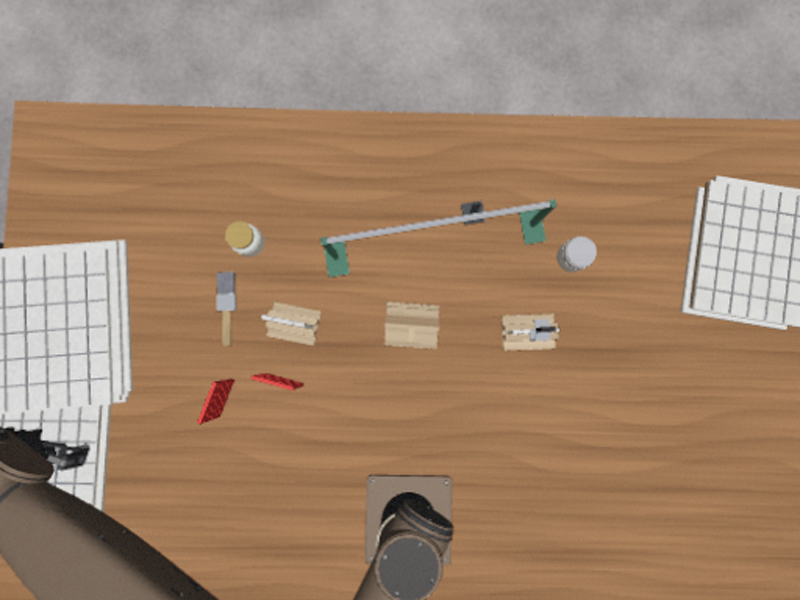

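Scene view (800x600 px): the white brick tile stands in its stand at (533,336). The two red tiles at (555,297) and (625,298) are decoys, and the hanger's white panel is at (275,268). The easel is at (395,320), the rail runs from (190,322) to (465,353), and the pointer is at (268,400). The top view shows the same things: tile (292,323), easel (412,326), hanger (530,332), rail (325,241) to (553,205), pointer (472,212).
By the description the tile is the white/grey brick one at (533,336). I'll check it in close crops.

```bash
python3 - <<'E'
from h import *
import pickle
cs=pickle.load(open("c0.pkl","rb"))
def crop(n,x,y): # native centre, 60x68
    c=cs[n]["frame"][y-33:y+33,x-33:x+33]; return cv2.resize(c,(264,264),interpolation=cv2.INTER_CUBIC)
rows=[np.hstack([crop("scene",*p) for p in((340,220),(253,204),(175,175))]),np.hstack([crop("top",*p) for p in((187,207),(264,208),(339,212))])]
save("crops",np.vstack(rows))
E
```

```text
(no output)
```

View pics/crops.png

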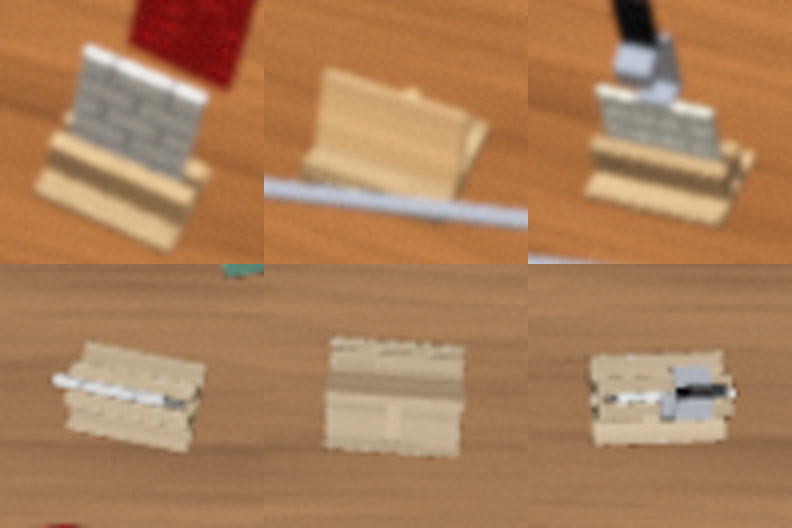

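The crops confirm the choice. The white board with grey bricks, in the slotted stand, is the tile. The embossed panel with the strap hook and black tab is the hanger. Now I'll measure both, with the easel, rail and pointer.

```bash
cat >> h.py <<'E'
def rect(c,mask,near,z):
    cnts,_=cv2.findContours(mask.astype(np.uint8),cv2.RETR_EXTERNAL,cv2.CHAIN_APPROX_NONE)
    best=max([k for k in cnts if abs(k.reshape(-1,2).mean(0)-near).max()<25],key=cv2.contourArea)
    P=onz(c,best.reshape(-1,2),z)[:,:2]; (cx,cy),(w,h),a=cv2.minAreaRect((P*1000).astype(np.float32))
    return np.round([cx,cy,w,h,a],1)
E
python3 - <<'E'
from h import *
import pickle
cs=pickle.load(open("c0.pkl","rb")); s,t=cs["scene"],cs["top"]
hsv=cv2.cvtColor(t["frame"],cv2.COLOR_RGB2HSV).astype(int)
for p in((187,214),(264,217),(339,218),(300,260)): print(hsv[p[1],p[0]])
m=(hsv[...,1]<95)&(hsv[...,2]>90); m=cv2.morphologyEx(m.astype(np.uint8),cv2.MORPH_OPEN,np.ones((2,2)))
for n,p,z in(("tile_stand",(187,207),.015),("easel",(264,208),.012),("hanger_stand",(339,212),.015)):
    try: print(n,rect(t,m,p,z))
    except Exception as e: print(n,e)
nat=lambda c,p:[(c[0]-33)+(p[0]+.5)/4-.5,(c[1]-33)+(p[1]+.5)/4-.5]
a=nat((340,220),(85,48));b=nat((340,220),(207,97))
P=onz(s,[a,b],.138);print("tile top ends scene",P,np.linalg.norm(P[0]-P[1]),"in top crop:",[(q-np.array([154,174])+.5)*4-.5 for q in proj(t,P)])
a=nat((175,175),(600-528,90));b=nat((175,175),(713-528,113))
P=onz(s,[a,b],.095);print("panel top scene",P,np.linalg.norm(P[0]-P[1]),"top:",[(q-np.array([306,179])+.5)*4-.5 for q in proj(t,P)])
# green posts / pointer / rail
for n,c in cs.items():
    h=cv2.cvtColor(c["frame"],cv2.COLOR_RGB2HSV).astype(int)
    g=((h[...,0]>55)&(h[...,0]<95)&(h[...,1]>70)).astype(np.uint8)
    k,_,st,ce=cv2.connectedComponentsWithStats(g)
    print(n,[ (st[i].tolist(),ce[i].round(1).tolist()) for i in range(1,k) if st[i][4]>40])
def big(n,x,y,w=40,hh=30,f=6):
    return cv2.resize(cs[n]["frame"][y-hh:y+hh,x-w:x+w],(2*w*f//2*1,2*hh*f//2*1) if 0 else (400,300),interpolation=cv2.INTER_CUBIC)
save("rail",np.vstack([np.hstack([big("scene",136,235),big("scene",296,250)]),np.hstack([big("top",222,160),big("top",335,140)])]))
E
```

```text
[ 18  64 192]
[ 18  62 203]
[ 18  57 174]
[ 14 123 156]
tile_stand [435.2 279.9 132.4  81.4  79.7]
easel [434.7  -1.5 123.5 101.8  86.9]
hanger_stand [ 424.  -275.4   79.2  130.1    1.1]
tile top ends scene [[0.42718367 0.22915314 0.138     ]
 [0.44163013 0.31869974 0.138     ]] 0.09070443134399264 in top crop: [array([160.60113097, 138.20151178]), array([ 51.09785875, 118.59936795])]
panel top scene [[ 0.43126533 -0.31281154  0.095     ]
 [ 0.42402197 -0.21629807  0.095     ]] 0.09678489262683437 top: [array([201.119093  , 126.96749499]), array([ 87.48340304, 133.4192043 ])]
scene [([488, 0, 24, 20, 292], [503.0, 7.5]), ([118, 203, 30, 56, 499], [133.4, 238.9]), ([284, 225, 18, 56, 457], [292.9, 263.8]), ([0, 299, 38, 43, 637], [16.1, 321.7])]
top [([333, 128, 22, 28, 273], [341.3, 143.1]), ([206, 152, 17, 24, 254], [214.5, 164.8])]
```

View pics/rail.png

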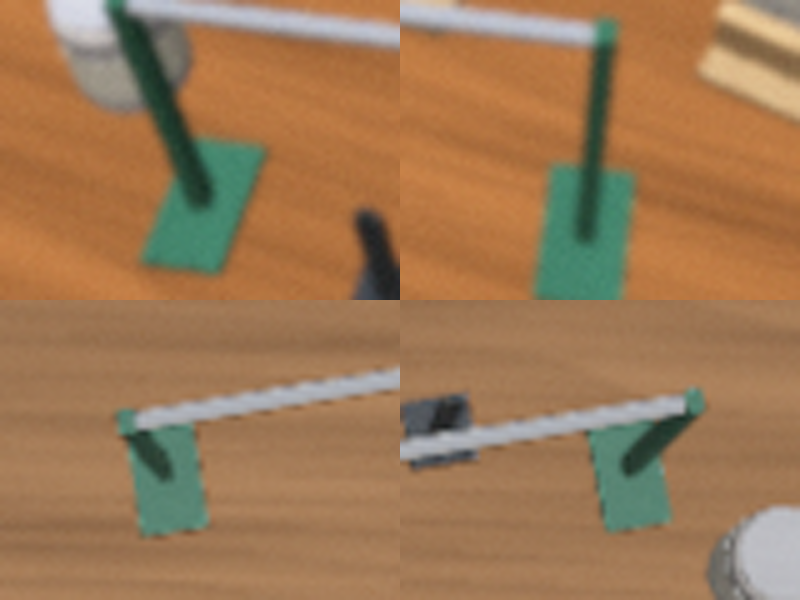

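```bash
python3 - <<'E'
from h import *
import pickle
cs=pickle.load(open("c0.pkl","rb")); s,t=cs["scene"],cs["top"]
nat=lambda c,p:[(c[0]-40)+(p[0]+.5)/5-.5,(c[1]-30)+(p[1]+.5)/5-.5]
sr,sl=nat((136,235),(116,5)),nat((296,250),(607,30)) if 0 else nat((296,250),(207,30))
tl,tr=nat((222,160),(127,120)),nat((335,140),(293,102))
for n,a,b in(("L",sl,tl),("R",sr,tr)):
    print(n,tri(s,a,t,b),onz(s,[a],.208),onz(t,[b],.208))
sp=nat((136,235),(368,213)); 
tp=nat((335,140),(52,102))
print("ptr",tri(s,sp,t,tp),onz(s,[sp],.108),onz(t,[tp],.108))
# tile from foot rectangles of the stand, corners in scene crop
n4=lambda c,p:[(c[0]-33)+(p[0]+.5)/4-.5,(c[1]-33)+(p[1]+.5)/4-.5]
print("tile stand front edge z8",onz(s,[n4((340,220),(36,188)),n4((340,220),(170,250))],.004))
print("easel board top edge scene z.073",onz(s,[n4((253,204),(328-264,69)),n4((253,204),(470-264,112))],.073))
print("easel top corners (z12) NW NE SE SW",onz(t,[n4((264,208),p) for p in((332-264,338-264),(464-264,346-264),(460-264,456-264),(325-264,447-264))],.01))
# board top edge in top
print("board top edge in top",onz(t,[n4((264,208),(328-264,400-264)),n4((264,208),(464-264,404-264))],.073))
# hanger tab top, z=.208
print("tab top scene",onz(s,[n4((175,175),(612-528,0)),n4((175,175),(650-528,5))],.2),"tab top view", onz(t,[n4((339,212),(683-528,392-264)),n4((339,212),(731-528,392-264))],.2))
print("hstand front edge z4",onz(s,[n4((175,175),(586-528,194)),n4((175,175),(722-528,225))],.004))
E
```

```text
L (array([0.59518004, 0.18255388, 0.20838047]), np.float64(0.0027243906916095593)) [[0.59440782 0.18377114 0.208     ]] [[0.59565662 0.18130506 0.208     ]]
R (array([ 0.68238505, -0.27888878,  0.19794628]), np.float64(0.0008461730601889286)) [[ 0.68824463 -0.27174208  0.208     ]] [[ 0.6800152  -0.27683403  0.208     ]]
ptr (array([ 0.70388264, -0.13637041,  0.10202844]), np.float64(0.0007190317224907327)) [[ 0.70683854 -0.1332951   0.108     ]] [[ 0.70252539 -0.13602401  0.108     ]]
tile stand front edge z8 [[0.46129868 0.21566017 0.004     ]
 [0.48173765 0.3225097  0.004     ]]
easel board top edge scene z.073 [[ 0.42624451 -0.05483703  0.073     ]
 [ 0.43028155  0.06228439  0.073     ]]
easel top corners (z12) NW NE SE SW [[ 0.49008536  0.05926559  0.01      ]
 [ 0.48500733 -0.06061493  0.01      ]
 [ 0.38549843 -0.05838644  0.01      ]
 [ 0.39145938  0.06341533  0.01      ]]
board top edge in top [[ 0.4313267   0.05916386  0.073     ]
 [ 0.42997412 -0.05816565  0.073     ]]
tab top scene [[ 0.42820159 -0.2823191   0.2       ]
 [ 0.42370181 -0.25278537  0.2       ]] tab top view [[ 0.42557146 -0.25059976  0.2       ]
 [ 0.42626114 -0.28802743  0.2       ]]
hstand front edge z4 [[ 0.4691797  -0.32465863  0.004     ]
 [ 0.46155551 -0.20369815  0.004     ]]
```

```bash
cat >> h.py <<'E'
# object yaw (deg) whose x axis the jaw axis (tool y) must follow; prints turn and shift (in tool axes AFTER the turn, cm)
def go(xyz,yaw,st=None):
    st=st or readout.get_state(); M=R.from_quat(st["tcp_rot"]).as_matrix(); p=np.array(st["eef_pos"])
    a=np.degrees(np.arctan2(M[1,1],M[0,1])); d=(yaw-a+90)%180-90; turn=-d
    M2=M@R.from_euler("x",turn,degrees=True).as_matrix()
    print("jaw yaw %.1f turn %.1f j6 %.2f"%(a,turn,st["qpos"][5]),"toolx",M[:,0].round(3),"shift cm",((np.array(xyz)-p)@M2*100).round(2),"t",round(st["time"],1),"F",st["contact_force"].round(1),"op",round(st["opening"],2))
E
python3 - <<'E'
from h import *
go((.433,.2745,.23),-10); print(R.from_quat(readout.get_state()["tcp_rot"]).as_matrix().round(3))
E
```

```text
jaw yaw 72.9 turn 82.9 j6 -0.15 toolx [-0.001 -0.002 -1.   ] shift cm [ 0.06 29.59 32.38] t 0.1 F [-0.3  0.4  0.4] op 1.0
[[-0.001  0.293  0.956]
 [-0.002  0.956 -0.293]
 [-1.    -0.002 -0.   ]]
```

>>> drive_tool([
  [0, 0, 0, 8.3, 0.6],
  [0, 0, 0, 8.3, 0.6],
  [0, 0, 0, 8.3, 0.6],
  [0, 0, 0, 8.3, 0.6],
  [0, 0, 0, 8.3, 0.6],
  [0, 0, 0, 8.3, 0.6],
  [0, 0, 0, 8.3, 0.6],
  [0, 0, 0, 8.3, 0.6],
  [0, 0, 0, 8.3, 0.6],
  [0, 0, 0, 8.2, 0.6],
], force=30)

```text
time: 1.1
eef_pos: [0.1978, 0.6449, 0.2305]
tcp_rot: [-0.542, -0.453, 0.543, -0.453]
contact_force: [0.3, -0.7, 0.1]
opening: 0.599
```

>>> drive_tool([
  [0, 3, 3.2, 0, 0.6],
  [0, 3, 3.2, 0, 0.6],
  [0, 3, 3.2, 0, 0.6],
  [0, 3, 3.2, 0, 0.6],
  [0, 3, 3.2, 0, 0.6],
  [0, 3, 3.2, 0, 0.6],
  [0, 3, 3.2, 0, 0.6],
  [0, 3, 3.2, 0, 0.6],
  [0, 3, 3.2, 0, 0.6],
  [0, 2.6, 3.6, 0, 0.6],
])

```text
time: 2.1
eef_pos: [0.4341, 0.2733, 0.231]
tcp_rot: [-0.541, -0.455, 0.542, -0.455]
contact_force: [0.3, -0.0, 0.2]
opening: 0.602
```

```bash
python3 - <<'E'
from h import *
go((.433,.2745,.104),-10)
E
```

```text
jaw yaw -10.0 turn 0.0 j6 0.54 toolx [-0. -0. -1.] shift cm [12.7  -0.13 -0.1 ] t 2.1 F [ 0.3 -0.   0.2] op 0.6
```

>>> drive_tool([
  [2.5, 0, 0, 0, 0.6],
  [2.5, 0, 0, 0, 0.6],
  [2.5, 0, 0, 0, 0.6],
  [2.2, 0, 0, 0, 0.6],
  [2, 0, 0, 0, 0.6],
  [1, 0, 0, 0, 0.6],
  [0, 0, 0, 0, 0.6],
])

```text
time: 2.8
eef_pos: [0.4322, 0.2744, 0.1025]
tcp_rot: [-0.54, -0.455, 0.543, -0.454]
contact_force: [-0.9, 0.7, -0.0]
opening: 0.599
```

```bash
python3 - <<'E'
from h import *
go((.433,.2745,.104),-10)
s,t=cam("scene"),cam("top")
def cr(c,P,w=50):
    u,v=proj(c,P)[0].astype(int); return cv2.resize(c["frame"][v-w:v+w,u-w:u+w],(400,400),interpolation=cv2.INTER_CUBIC)
save("grasp1",np.hstack([cr(s,(.433,.2745,.1)),cr(t,(.433,.2745,.1))]))
E
```

```text
jaw yaw -10.0 turn 0.0 j6 0.54 toolx [-0.004 -0.001 -1.   ] shift cm [-0.15  0.08 -0.02] t 2.8 F [-0.9  0.7 -0. ] op 0.6
```

View pics/grasp1.png

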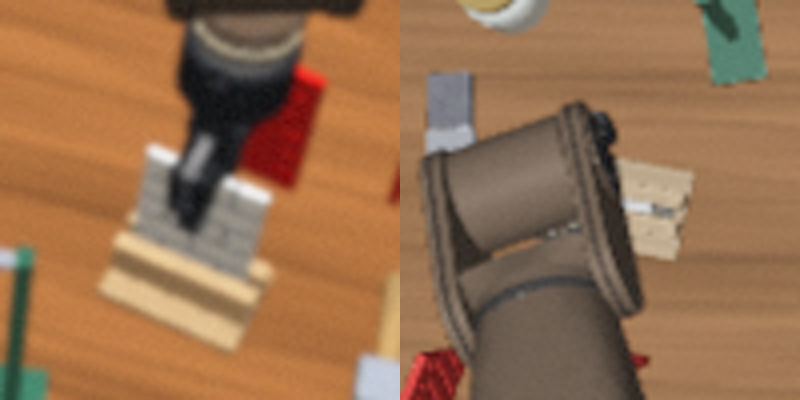

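The front finger is at scene-crop (190,205), in front of the tile, and the tile's top edge runs from (150,150) to (270,195). The jaws straddle the tile near its middle, so I'll close and lift.

>>> drive_tool([
  [0, 0, 0, 0, 0.3],
  [0, 0, 0, 0, 0.1],
  [0, 0, 0, 0, 0],
  [0, 0, 0, 0, 0],
  [0, 0, 0, 0, 0],
  [0, 0, 0, 0, 0],
], force=40)

```text
time: 3.5
eef_pos: [0.4342, 0.2752, 0.1053]
tcp_rot: [0.542, 0.454, -0.541, 0.455]
contact_force: [-0.3, 0.2, 4.5]
opening: 0.086
```

>>> drive_tool([
  [-0.5, 0, 0, 0, 0],
  [-1, 0, 0, 0, 0],
  [-1.5, 0, 0, 0, 0],
  [-1.5, 0, 0, 0, 0],
  [-2, 0, 0, 0, 0],
  [-2, 0, 0, 0, 0],
  [-1.5, 0, 0, 0, 0],
])

```text
time: 4.2
eef_pos: [0.4333, 0.275, 0.2057]
tcp_rot: [0.542, 0.455, -0.541, 0.455]
contact_force: [-0.1, 1.1, -2.1]
opening: 0.09
```

```bash
python3 - <<'E'
from h import *
go((.458,.0,.203),-2.5)
s=cam("scene")
def cr(c,P,w=50):
    u,v=proj(c,P)[0].astype(int); return cv2.resize(c["frame"][v-w:v+w,u-w:u+w],(600,600),interpolation=cv2.INTER_CUBIC)
save("lift",cr(s,(.433,.2745,.17))); print(proj(s,(.433,.2745,.17)))
E
```

```text
jaw yaw -10.0 turn -7.5 j6 0.54 toolx [-0.  0. -1.] shift cm [ 0.27  3.67 27.37] t 4.2 F [-0.1  1.1 -2.1] op 0.09
[[344.94110008 197.11604446]]
```

View pics/lift.png

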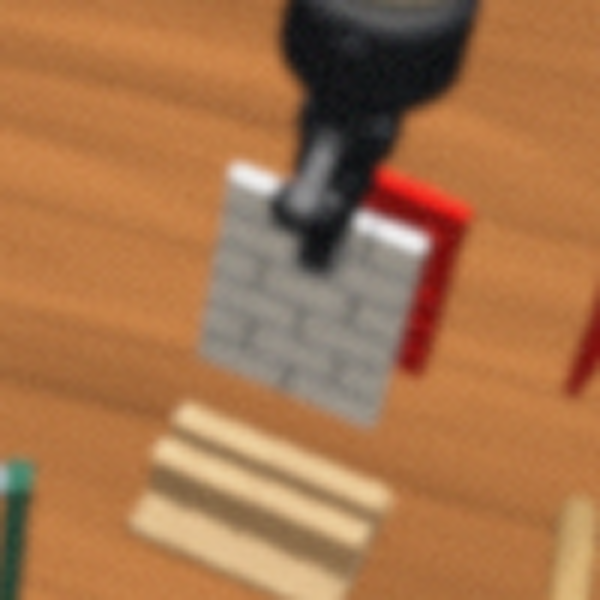

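The tile is out of the stand and level. Its top edge runs from (232,168) to (430,238), its foot from (200,355) to (375,425). Next I'll work out its lateral offset in the grip.

```bash
python3 - <<'E'
from h import *
s=cam("scene"); st=readout.get_state(); p=st["eef_pos"]; M=R.from_quat(st["tcp_rot"]).as_matrix()
n=lambda q:[294+(q[0]+.5)/6-.5,147+(q[1]+.5)/6-.5]
for nm,a,b,z in(("top",(232,168),(430,240),.238),("foot",(201,356),(375,426),.108)):
    P=onz(s,[n(a),n(b)],z); print(nm,P.round(4),np.linalg.norm(P[1]-P[0]),"offset in tool cm",((P.mean(0)-p)@M*100).round(2),"yaw",np.degrees(np.arctan2(-(P[1]-P[0])[0],(P[1]-P[0])[1])))
E
```

```text
top [[0.4263 0.2289 0.238 ]
 [0.4389 0.3188 0.238 ]] 0.09078906200533104 offset in tool cm [-3.09 -0.15  0.18] yaw -7.9862153977630586
foot [[0.4294 0.2309 0.108 ]
 [0.4429 0.3176 0.108 ]] 0.0877361052232733 offset in tool cm [9.91 0.14 0.12] yaw -8.829664916276757
```

>>> drive_tool([
  [0, 0, 0, -7.5, 0],
  [0, 0.2, 2.7, 0, 0],
  [0, 0.4, 2.8, 0, 0],
  [0, 0.4, 2.8, 0, 0],
  [0, 0.4, 2.8, 0, 0],
  [0, 0.4, 2.8, 0, 0],
  [0, 0.4, 2.8, 0, 0],
  [0, 0.4, 2.8, 0, 0],
  [0, 0.4, 2.8, 0, 0],
  [0, 0.4, 2.8, 0, 0],
])

```text
time: 5.3
eef_pos: [0.4558, 0.0218, 0.203]
tcp_rot: [-0.51, -0.49, 0.511, -0.488]
contact_force: [0.6, 1.4, -1.1]
opening: 0.088
```

```bash
python3 - <<'E'
from h import *
go((.458,.0,.19),-2.5)
E
```

```text
jaw yaw -2.5 turn 0.0 j6 -0.13 toolx [-0.003  0.001 -1.   ] shift cm [1.3  0.32 2.17] t 5.3 F [ 0.6  1.4 -1.1] op 0.09
```

>>> drive_tool([
  [0, 0.3, 1.0, 0, 0],
  [1, 0.2, 1.0, 0, 0],
  [2, 0.1, 0, 0, 0],
  [2, 0, 0, 0, 0],
  [1.3, 0, 0, 0, 0],
  [0, 0, 0, 0, 0],
])

```text
time: 5.9
eef_pos: [0.4597, 0.0034, 0.1382]
tcp_rot: [-0.509, -0.491, 0.512, -0.487]
contact_force: [-0.8, -0.7, -0.5]
opening: 0.085
```

```bash
python3 - <<'E'
from h import *
go((.461,.002,.112),-2.5)
s=cam("scene")
u,v=256,190
print(u,v); save("easel",cv2.resize(s["frame"][v-50:v+50,u-50:u+50],(600,600),interpolation=cv2.INTER_CUBIC))
E
```

```text
jaw yaw -2.4 turn 0.1 j6 -0.17 toolx [-0.006  0.002 -1.   ] shift cm [2.62 0.15 0.14] t 5.9 F [-0.8 -0.7 -0.5] op 0.09
256 190
```

View pics/easel.png

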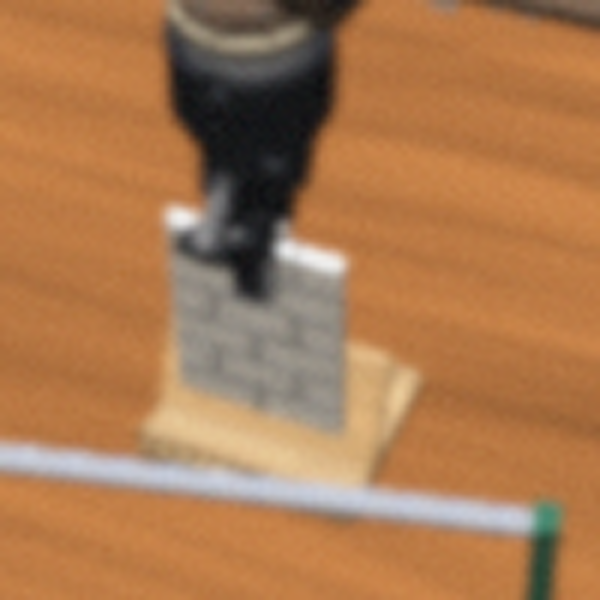

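The tile hangs above the ledge. Its foot corners are at crop (183,385) and (343,433), between the board's sides at about (160,400) and (375,440). I'll lower it to just above the ledge.

>>> drive_tool([
  [0.8, 0.1, 0.1, 0, 0],
  [0.8, 0.1, 0, 0, 0],
  [0.6, 0, 0, 0, 0],
  [0.2, 0, 0, 0, 0],
  [0, 0, 0, 0, 0],
  [0, 0, 0, 0, 0],
])

```text
time: 6.55
eef_pos: [0.4639, 0.0014, 0.1175]
tcp_rot: [0.511, 0.489, -0.511, 0.489]
contact_force: [-0.7, 0.2, -1.8]
opening: 0.087
```

>>> drive_tool([
  [0, -0.1, 0, 0, 0],
  [0, -0.1, 0, 0, 0],
  [0, -0.1, 0, 0, 0],
  [0, 0, 0, 0, 0],
])

```text
time: 6.95
eef_pos: [0.4607, 0.0015, 0.1174]
tcp_rot: [0.511, 0.489, -0.511, 0.489]
contact_force: [0.6, 0.1, -1.9]
opening: 0.088
```

>>> drive_tool([
  [0, -0.1, 0, 0, 0],
  [0, -0.1, 0, 0, 0],
  [0, -0.1, 0, 0, 0],
  [0, 0, 0, 0, 0],
])

```text
time: 7.35
eef_pos: [0.4576, 0.0017, 0.1173]
tcp_rot: [-0.511, -0.489, 0.511, -0.489]
contact_force: [0.2, 0.0, -1.1]
opening: 0.087
```

>>> drive_tool([
  [0.3, 0, 0, 0, 0],
  [0.2, 0, 0, 0, 0],
  [0, 0, 0, 0, 0],
  [0, 0, 0, 0, 0],
])

```text
time: 7.75
eef_pos: [0.4583, 0.0016, 0.1125]
tcp_rot: [0.511, 0.489, -0.51, 0.489]
contact_force: [2.0, 0.4, -0.5]
opening: 0.085
```

>>> drive_tool([
  [0, -0.1, 0, 0, 0],
  [0, -0.1, 0, 0, 0],
  [0, 0, 0, 0, 0],
])

```text
time: 8.05
eef_pos: [0.4571, 0.0016, 0.113]
tcp_rot: [0.512, 0.488, -0.51, 0.49]
contact_force: [4.5, 0.2, -1.1]
opening: 0.093
```

>>> drive_tool([
  [0, -0.1, 0, 0, 0],
  [0, -0.1, 0, 0, 0],
  [0, 0, 0, 0, 0],
])

```text
time: 8.35
eef_pos: [0.4561, 0.0016, 0.1135]
tcp_rot: [0.513, 0.487, -0.509, 0.491]
contact_force: [6.8, -0.7, -2.4]
opening: 0.089
```

>>> drive_tool([
  [0, 0.2, 0, 0, 0],
  [0, 0.1, 0, 0, 0],
  [0.2, 0, 0, 0, 0],
  [0.1, 0, 0, 0, 0],
  [0, 0, 0, 0, 0],
  [0, 0, 0, 0, 0],
])

```text
time: 8.95
eef_pos: [0.4581, 0.0014, 0.1101]
tcp_rot: [0.511, 0.488, -0.51, 0.49]
contact_force: [5.5, -0.5, 3.2]
opening: 0.088
```

>>> drive_tool([
  [0.1, 0, 0, 0, 0],
  [0.1, 0, 0, 0, 0],
  [0, 0, 0, 0, 0],
])

```text
time: 9.25
eef_pos: [0.4586, 0.0013, 0.1093]
tcp_rot: [0.512, 0.488, -0.51, 0.49]
contact_force: [4.6, -0.8, 8.6]
opening: 0.087
```

The foot is on the ledge (vertical force rising at the predicted height) and against the board's foot. I'll ease the jaws open and tip the tile back with the front finger.

>>> drive_tool([
  [-0.1, 0, 0, 0, 0.08],
  [0, 0, 0, 0, 0.12],
  [0, 0, 0, 0, 0.18],
  [0, 0, 0, 0, 0.25],
  [0, 0, 0, 0, 0.25],
  [0, 0, 0, 0, 0.25],
  [0, 0, 0, 0, 0.25],
])

```text
time: 9.95
eef_pos: [0.4564, 0.0018, 0.1081]
tcp_rot: [-0.51, -0.489, 0.511, -0.489]
contact_force: [-1.0, 0.7, 0.3]
opening: 0.254
```

>>> drive_tool([
  [0, -0.3, 0, 0, 0.25],
  [0, -0.3, 0, 0, 0.25],
  [0, -0.3, 0, 0, 0.25],
  [0, -0.3, 0, 0, 0.25],
  [0, -0.3, 0, 0, 0.25],
  [0, -0.3, 0, 0, 0.25],
  [0, -0.3, 0, 0, 0.25],
  [0, -0.3, 0, 0, 0.25],
  [0, -0.3, 0, 0, 0.25],
  [0, 0, 0, 0, 0.25],
])

```text
time: 10.95
eef_pos: [0.4294, 0.0029, 0.1082]
tcp_rot: [-0.511, -0.489, 0.511, -0.489]
contact_force: [-1.1, 0.5, 0.0]
opening: 0.25
```

```bash
python3 - <<'E'
from h import *
go((.430,.002,.112),-2.5)
s=cam("scene")
u,v=256,190
save("tilt",cv2.resize(s["frame"][v-40:v+40,u-50:u+50],(750,600),interpolation=cv2.INTER_CUBIC))
E
```

```text
jaw yaw -2.5 turn 0.0 j6 -0.19 toolx [-0.  0. -1.] shift cm [-0.38  0.06  0.09] t 10.9 F [-1.1  0.5  0. ] op 0.25
```

View pics/tilt.png

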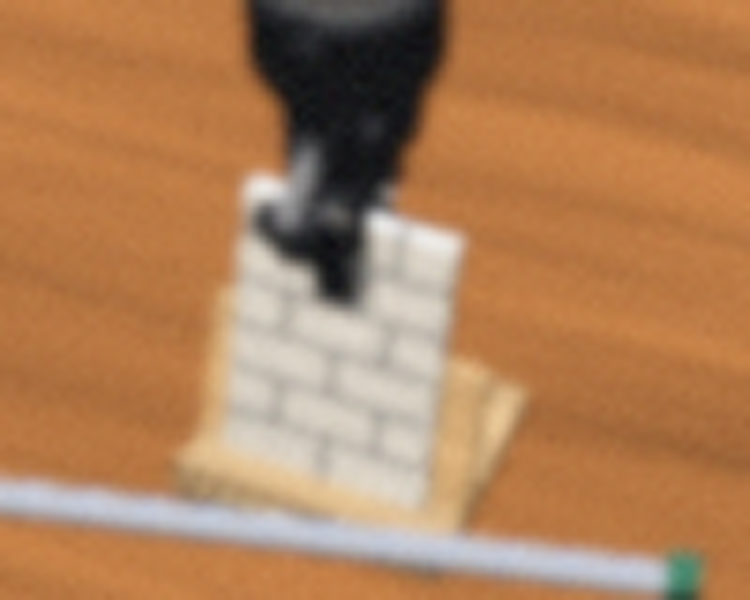

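The tile leans back on the front finger, foot from (225,440) to (425,505). I'll follow it a little further, then withdraw upward.

>>> drive_tool([
  [0, -0.3, 0, 0, 0.25],
  [0, -0.2, 0, 0, 0.25],
  [0, -0.2, 0, 0, 0.25],
  [0, 0, 0, 0, 0.25],
  [-0.5, 0, 0, 0, 0.25],
  [-0.7, 0, 0, 0, 0.25],
  [-1, 0, 0, 0, 0.25],
  [-1.5, 0, 0, 0, 0.25],
  [-2, 0, 0, 0, 0.25],
  [-2, 0, 0, 0, 0.25],
])

```text
time: 12.0
eef_pos: [0.423, 0.0031, 0.187]
tcp_rot: [0.511, 0.489, -0.51, 0.489]
contact_force: [-0.1, 0.2, -0.8]
opening: 0.246
```

>>> drive_tool([
  [-2, 0, 0, 0, 0.25],
  [-3, 0, 0, 0, 0.25],
  [-3, 0, 2, 0, 0.5],
  [-1, 0, 3, 0, 0.5],
  [0, 0, 4, 0, 0.5],
  [0, 0, 4, 0, 0.5],
  [0, 0, 4, 0, 0.5],
  [0, 0, 4, 0, 0.5],
  [0, 0, 4, 0, 0.5],
])

```text
time: 12.9
eef_pos: [0.4119, -0.2484, 0.2767]
tcp_rot: [0.511, 0.488, -0.511, 0.49]
contact_force: [0.5, 0.5, 0.9]
opening: 0.502
```

```bash
python3 - <<'E'
from h import *
go((.4265,-.266,.23),3.5)
s,t=cam("scene"),cam("top")
import pickle; pickle.dump({"scene":s,"top":t},open("c1.pkl","wb"))
a=cv2.resize(s["frame"][140:240,206:306],(400,400),interpolation=cv2.INTER_CUBIC)
b=cv2.resize(t["frame"][178:238,234:294],(400,400),interpolation=cv2.INTER_CUBIC)
save("lean",np.hstack([a,b]))
E
```

```text
jaw yaw -2.5 turn -6.0 j6 -0.71 toolx [ 0.002 -0.001 -1.   ] shift cm [4.67 1.35 1.84] t 12.9 F [0.5 0.5 0.9] op 0.5
```

View pics/lean.png

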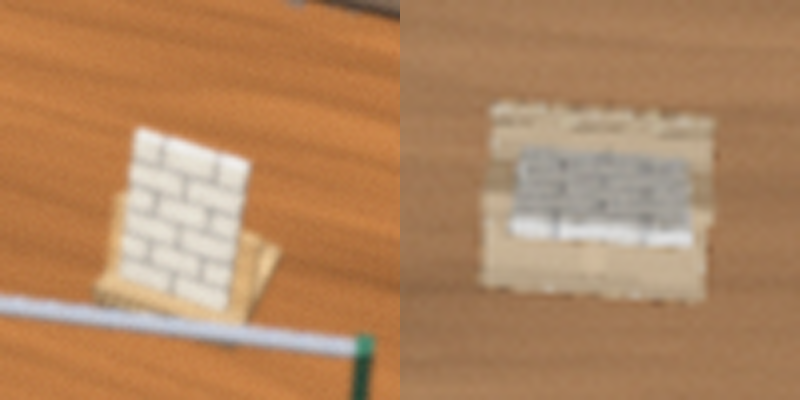

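The tile rests against the board. In the top crop its sides are at 516 and 690 (mid 603) against the board's 488 to 713 (mid 600), so it is centred to about 1 mm, and its edge is parallel to the base. Now the hanger.

>>> drive_tool([
  [0, 0, 0, -6.0, 0.5],
  [1, 0.7, 0.9, 0, 0.5],
  [1.5, 0.65, 0.9, 0, 0.5],
  [1.5, 0, 0, 0, 0.5],
  [0, 0, 0, 0, 0.5],
])

```text
time: 13.5
eef_pos: [0.4255, -0.2621, 0.2328]
tcp_rot: [0.484, 0.517, -0.484, 0.513]
contact_force: [-0.0, -0.1, -0.8]
opening: 0.5
```

```bash
python3 - <<'E'
from h import *
go((.4265,-.266,.172),3.5)
s,t=cam("scene"),cam("top")
u,v=proj(s,(.4265,-.266,.2))[0].astype(int); a=cv2.resize(s["frame"][max(v-40,0):v+40,u-40:u+40],(560,560),interpolation=cv2.INTER_CUBIC); print(u,v)
save("hang1",a)
E
```

```text
jaw yaw 3.6 turn 0.1 j6 -0.82 toolx [-0.004  0.004 -1.   ] shift cm [6.08 0.09 0.42] t 13.5 F [-0.  -0.1 -0.8] op 0.5
167 142
```

View pics/hang1.png

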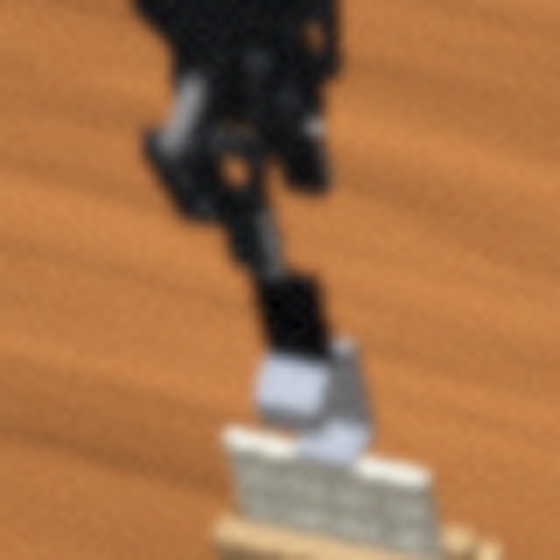

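The fingers are above the black tab at (292,315), the front finger at about (255,245). I'll descend and grip.

>>> drive_tool([
  [1.5, 0.1, 0.2, 0, 0.5],
  [1.5, 0, 0.2, 0, 0.5],
  [1.5, 0, 0, 0, 0.5],
  [1, 0, 0, 0, 0.5],
  [0.5, 0, 0, 0, 0.5],
  [0, 0, 0, 0, 0.5],
  [0, 0, 0, 0, 0.3],
  [0, 0, 0, 0, 0],
  [0, 0, 0, 0, 0],
  [0, 0, 0, 0, 0],
], force=50)

```text
time: 14.6
eef_pos: [0.428, -0.2681, 0.1762]
tcp_rot: [0.484, 0.515, -0.485, 0.516]
contact_force: [-1.2, 0.3, 2.9]
opening: 0.109
```

>>> drive_tool([
  [0, 0, 0, 0, 0],
  [-0.5, 0, 0, 0, 0],
  [-1, 0, 0, 0, 0],
  [-1.5, 0, 0, 0, 0],
  [-1.5, 0, 0, 0, 0],
  [-1.5, 0, 0, 0, 0],
  [-1.5, 0, 0, 0, 0],
  [-1.5, 0, 0, 0, 0],
  [0, 0, 0, 0, 0],
  [0, 0, 0, 0, 0],
])

```text
time: 15.6
eef_pos: [0.428, -0.2677, 0.2657]
tcp_rot: [0.484, 0.515, -0.484, 0.515]
contact_force: [-0.7, 0.7, -1.7]
opening: 0.114
```

```bash
python3 - <<'E'
from h import *
import pickle
s,t=cam("scene"),cam("top"); pickle.dump({"scene":s,"top":t},open("c2.pkl","wb"))
go((.4265,-.266,.265),10.7)
u,v=proj(s,(.4265,-.266,.2))[0].astype(int); a=cv2.resize(s["frame"][v-40:v+40,u-40:u+40],(600,600),interpolation=cv2.INTER_CUBIC); print(u-40,v-40)
save("hang2",a)
E
```

```text
jaw yaw 3.5 turn -7.2 j6 -0.82 toolx [-0.001  0.001 -1.   ] shift cm [-0.07 -0.07 -0.14] t 15.7 F [-0.3  0.4 -1.8] op 0.11
127 102
```

View pics/hang2.png

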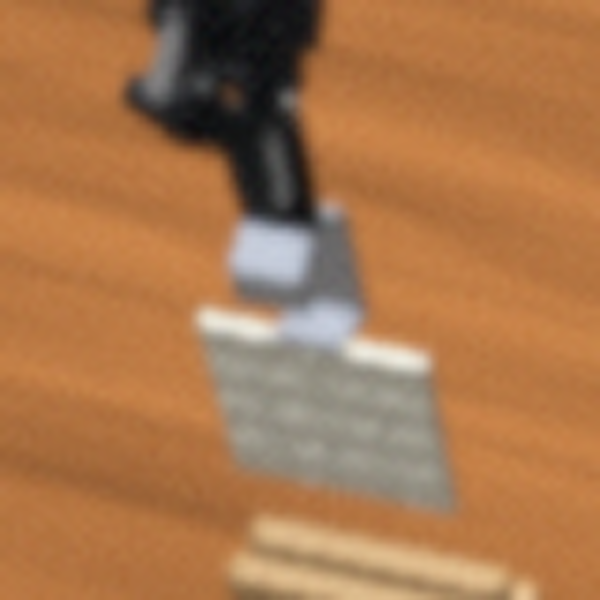

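The hanger is lifted clear and hangs upright: panel top from (200,318) to (432,362), foot from (238,468) to (455,512). I'll compute its offset in the grip.

```bash
python3 - <<'E'
from h import *
import pickle
s=pickle.load(open("c2.pkl","rb"))["scene"]; st=readout.get_state(); p=st["eef_pos"]; M=R.from_quat(st["tcp_rot"]).as_matrix()
n=lambda q:[127+(q[0]+.5)/7.5-.5,102+(q[1]+.5)/7.5-.5]
for nm,a,b,z in(("top",(200,318),(432,362),.1845),("foot",(238,468),(455,512),.0975)):
    P=onz(s,[n(a),n(b)],z); print(nm,P.round(4),np.linalg.norm(P[1]-P[0]),"off tool cm",((P.mean(0)-p)@M*100).round(2),"yaw",np.degrees(np.arctan2(-(P[1]-P[0])[0],(P[1]-P[0])[1])))
yaw=np.radians(10.7); ex=np.array([np.cos(yaw),np.sin(yaw)]); ey=np.array([-ex[1],ex[0]]); mid=np.array([.6385,-.047])
for n_,a,b in(("pre",-.09,.12),("in",0,.12),("end",0,-.099)): print(n_,(mid+a*ex+b*ey).round(4))
E
```

```text
top [[ 0.433  -0.315   0.1845]
 [ 0.425  -0.2147  0.1845]] 0.1006320965060681 off tool cm [ 7.98  0.17 -0.22] yaw 4.585895018517984
foot [[ 0.434  -0.3156  0.0975]
 [ 0.4265 -0.217   0.0975]] 0.09891483711269496 off tool cm [16.68  0.3  -0.06] yaw 4.347457042668419
pre [0.5278 0.0542]
in [0.6162 0.0709]
end [ 0.6569 -0.1443]
```

>>> drive_tool([
  [0, 0, 0, -3.6, 0],
  [0, 0, 0, -3.6, 0],
  [0, 2, 0, 0, 0],
  [0, 2.5, 0, 0, 0],
  [0, 2.5, 0, 0, 0],
  [0, 2, 0, 0, 0],
  [0, 0, 0, 0, 0],
])

```text
time: 16.4
eef_pos: [0.5174, -0.2501, 0.2637]
tcp_rot: [0.451, 0.546, -0.45, 0.544]
contact_force: [0.1, 0.8, -1.6]
opening: 0.109
```

```bash
python3 - <<'E'
from h import *
go((.528,.0527,.2625),10.7)
E
```

```text
jaw yaw 10.8 turn 0.1 j6 -0.82 toolx [-0.002  0.002 -1.   ] shift cm [  0.17   6.66 -29.55] t 16.4 F [ 0.1  0.8 -1.6] op 0.11
```

>>> drive_tool([
  [0, 0.6, -2, 0, 0],
  [0, 0.7, -3, 0, 0],
  [0, 0.7, -3.2, 0, 0],
  [0, 0.7, -3.2, 0, 0],
  [0, 0.7, -3.2, 0, 0],
  [0, 0.7, -3.2, 0, 0],
  [0, 0.7, -3.2, 0, 0],
  [0, 0.7, -3.2, 0, 0],
  [0, 0.6, -3.0, 0, 0],
  [0.1, 0.5, -2.3, 0, 0],
])

```text
time: 17.4
eef_pos: [0.5251, 0.0524, 0.2636]
tcp_rot: [0.45, 0.545, -0.451, 0.544]
contact_force: [-0.1, 0.4, -1.0]
opening: 0.109
```

>>> drive_tool([
  [0, 0, 0, 0, 0],
  [0, 0, 0, 0, 0],
  [0, 0, 0, 0, 0],
])

```text
time: 17.7
eef_pos: [0.5259, 0.0502, 0.2639]
tcp_rot: [0.451, 0.544, -0.452, 0.544]
contact_force: [0.1, 0.1, -1.0]
opening: 0.113
```

```bash
python3 - <<'E'
from h import *
go((.616,.0694,.2625),10.7)
E
```

```text
jaw yaw 10.7 turn -0.0 j6 -0.28 toolx [-0.001 -0.001 -1.   ] shift cm [ 0.13  9.21 -0.22] t 17.7 F [ 0.1  0.1 -1. ] op 0.11
```

>>> drive_tool([
  [0.1, 1, 0, 0, 0],
  [0, 1.5, -0.1, 0, 0],
  [0, 1.5, -0.1, 0, 0],
  [0, 1.2, 0, 0, 0],
  [0, 1, 0, 0, 0],
  [0, 1, 0, 0, 0],
  [0, 0.7, 0, 0, 0],
  [0, 0.5, 0, 0, 0],
  [0, 0.4, 0, 0, 0],
  [0, 0.3, 0, 0, 0],
])

```text
time: 18.7
eef_pos: [0.6154, 0.0702, 0.2633]
tcp_rot: [0.451, 0.545, -0.451, 0.545]
contact_force: [-0.4, 0.9, -2.1]
opening: 0.111
```

```bash
python3 - <<'E'
from h import *
import pickle
go((.616,.0694,.2255),10.7)
s,t=cam("scene"),cam("top"); pickle.dump({"scene":s,"top":t},open("c3.pkl","wb"))
u,v=proj(s,(.616,.07,.18))[0].astype(int); print(u,v)
a=cv2.resize(s["frame"][v-36:v+36,u-36:u+36],(576,576),interpolation=cv2.INTER_CUBIC)
save("hook",a)
E
```

```text
jaw yaw 10.7 turn 0.0 j6 -0.24 toolx [-0. -0. -1.] shift cm [3.78 0.04 0.09] t 18.7 F [-0.4  0.9 -2.1] op 0.11
251 226
```

View pics/hook.png

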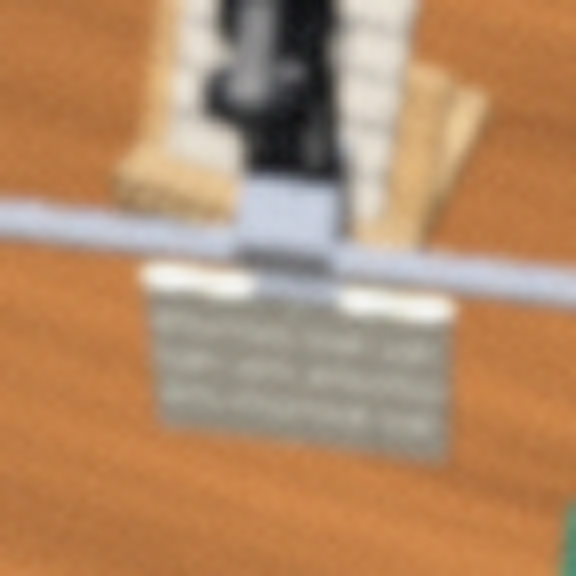

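The rail passes through the hook behind its tip (240 to 340, 180 to 250), with the panel free below it. There is no contact force. I'll lower it onto the rail.

>>> drive_tool([
  [0.6, 0, 0, 0, 0],
  [0.8, 0, 0, 0, 0],
  [0.8, 0, 0, 0, 0],
  [0.6, 0, 0, 0, 0],
  [0.3, 0, 0, 0, 0],
  [0.2, 0, 0, 0, 0],
  [0, 0, 0, 0, 0],
  [0, 0, 0, 0, 0],
])

```text
time: 19.6
eef_pos: [0.6154, 0.0701, 0.2307]
tcp_rot: [0.451, 0.544, -0.451, 0.545]
contact_force: [-0.2, 0.4, -1.2]
opening: 0.109
```

>>> drive_tool([
  [0.2, 0, 0, 0, 0],
  [0.1, 0, 0, 0, 0],
  [0.1, 0, 0, 0, 0],
  [0, 0, 0, 0, 0],
  [0, 0, 0, 0, 0],
])

```text
time: 20.1
eef_pos: [0.6152, 0.0701, 0.2263]
tcp_rot: [0.451, 0.545, -0.451, 0.545]
contact_force: [-0.5, -0.2, -1.3]
opening: 0.109
```

>>> drive_tool([
  [0.1, 0, 0, 0, 0],
  [0.1, 0, 0, 0, 0],
  [0, 0, 0, 0, 0],
  [0, 0, 0, 0, 0],
])

```text
time: 20.5
eef_pos: [0.6155, 0.0702, 0.226]
tcp_rot: [0.451, 0.544, -0.451, 0.545]
contact_force: [-2.8, -0.2, 5.3]
opening: 0.111
```

>>> drive_tool([
  [0, -0.1, 0, 0, 0],
  [0, 0, 0.5, 0, 0],
  [0, 0, 1, 0, 0],
  [0, 0, 1, 0, 0],
  [0, 0, 1, 0, 0],
  [0, 0, 1, 0, 0],
  [0, 0, 0.5, 0, 0],
  [0, 0, 0, 0, 0],
  [0, 0, 0, 0, 0],
])

```text
time: 21.4
eef_pos: [0.624, 0.0208, 0.2255]
tcp_rot: [0.452, 0.544, -0.451, 0.545]
contact_force: [-0.8, 1.7, 5.5]
opening: 0.109
```

>>> drive_tool([
  [0, 0, 0.5, 0, 0],
  [0, 0, 1, 0, 0],
  [0, 0, 1, 0, 0],
  [0, 0, 1, 0, 0],
  [0, 0, 1, 0, 0],
  [0, 0, 1, 0, 0],
  [0, 0, 1, 0, 0],
  [0, 0, 0.5, 0, 0],
  [0, 0, 0, 0, 0],
  [0, 0, 0, 0, 0],
])

```text
time: 22.4
eef_pos: [0.637, -0.0481, 0.2255]
tcp_rot: [0.451, 0.544, -0.451, 0.545]
contact_force: [-2.0, 0.4, 5.3]
opening: 0.111
```

>>> drive_tool([
  [0, 0, 0.5, 0, 0],
  [0, 0, 1, 0, 0],
  [0, 0, 1, 0, 0],
  [0, 0, 1, 0, 0],
  [0, 0, 1, 0, 0],
  [0, 0, 0.5, 0, 0],
  [0, 0, 0, 0, 0],
  [0, 0, 0, 0, 0],
])

```text
time: 23.2
eef_pos: [0.6464, -0.0973, 0.2256]
tcp_rot: [0.451, 0.544, -0.451, 0.545]
contact_force: [-2.2, 1.2, 5.1]
opening: 0.11
```

>>> drive_tool([
  [0, -0.1, 1, 0, 0],
  [0, 0, 1, 0, 0],
  [0, 0, 1, 0, 0],
  [0, 0, 0.5, 0, 0],
  [0, 0, 0, 0, 0],
  [0, 0, 0, 0, 0],
])

```text
time: 23.8
eef_pos: [0.6528, -0.1324, 0.2256]
tcp_rot: [0.452, 0.543, -0.45, 0.546]
contact_force: [0.5, 1.2, 4.9]
opening: 0.109
```

```bash
python3 - <<'E'
from h import *
import pickle
c0=pickle.load(open("c0.pkl","rb")); s=c0["scene"]; t=c0["top"]
f=s["frame"].astype(int)
print("value"); 
for v in range(244,276): print(v,''.join('%4d'%f[v,u].max() for u in range(160,190)))
g=t["frame"].astype(int)
print("top")
for v in range(126,146): print(v,''.join('%4d'%g[v,u].max() for u in range(290,314)))
E
```

```text
value
244  173 176 178 179 179 178 172 176 176 170 172 169 171 171 173 171 172 171 177 179 181 178 180 177 177 179 175 177 173 172
245  171 174 172 174 176 177 176 170 165 163 163 170 169 172 170 168 170 172 173 174 174 177 179 179 177 175 175 176 175 174
246  172 172 172 174 176 172 165 150 136 139 141 157 168 173 176 174 169 173 173 170 174 173 174 178 176 178 177 180 177 177
247  176 174 172 174 170 168 148 117  93  89 104 127 150 169 178 179 177 178 175 173 171 171 173 174 173 172 175 176 179 181
248  175 173 174 176 172 163 140  93  60  53  71  93 125 159 173 180 181 179 181 177 177 177 174 172 172 172 173 172 174 176
249  180 181 180 178 174 163 137  82  47  43  50  65  95 141 171 180 182 181 183 181 180 180 179 177 176 173 175 174 171 174
250  183 183 182 180 179 170 141  89  49  38  43  45  75 125 163 178 176 179 183 180 181 181 182 182 178 180 179 178 176 174
251  182 181 183 183 181 177 154 106  58  39  33  43  62 102 151 172 179 175 180 183 182 181 181 183 182 182 185 183 180 180
252  180 181 181 180 182 181 165 128  73  43  42  37  52  94 140 168 176 175 179 180 180 179 1
[... 4229 characters left out ...]
64 175 185 187 186 185 182 183 184 183 185 182 181 179 175 167 168 163 156 153 152 152 143 134
140  183 183 184 184 185 183 181 178 175 168 165 162 154 152 139 117 101  88  76  94 126 152 152 152
141  181 179 176 169 165 161 162 151 143 116 101  90  77  83  94  86  85  81  78 103 137 156 157 155
142  163 170 162 156 146 143 131  74  92  88  86  81  80  91  95 103 115 114 119 130 139 156 157 157
143  153 163 162 161 162 163 150 102 100 110 119 119 122 132 134 151 162 159 160 160 160 158 158 160
144  167 164 165 165 165 164 160 142 139 154 163 163 162 163 163 162 164 164 163 162 161 163 163 163
145  168 168 167 166 166 166 165 166 166 164 164 166 165 164 163 164 163 164 165 163 164 162 163 163
```

```bash
python3 - <<'E'
from h import *
import pickle
c0=pickle.load(open("c0.pkl","rb")); s=c0["scene"]; t=c0["top"]
yaw=np.radians(10.7); ex=np.array([np.cos(yaw),np.sin(yaw)]); ey=np.array([-ex[1],ex[0]]); mid=np.array([.6385,-.047])
rl=lambda P:[((P[:2]-mid)@ex).round(4),((P[:2]-mid)@ey).round(4)]
a,b=(169.2,249),(304.6,131.1)
P,e=tri(s,a,t,b); print("tip",P.round(4),e.round(4),rl(P),"scene",rl(onz(s,[a],.108)[0]),"top",rl(onz(t,[b],.108)[0]))
q=onz(s,[(184.7,258.8),(165,271.5)],.012); print("foot",q.round(4),"ctr",rl(q.mean(0)), "diag",np.linalg.norm(q[0]-q[1]))
q=onz(t,[(294.6,130.2),(308.9,128.6),(309.4,141.8),(296.6,143.3)],.010); print("foot top corners",q.round(4),"ctr",rl(q.mean(0)))
S=cam("scene"); p=readout.get_state()["eef_pos"]; print("tcp",rl(p))
o=p[:2]; pr=lambda x,y,z:proj(S,[*(o+x*ex+y*ey),z])[0].round(1)
for y in(-.05,.05): print("pred (0 offset) front top/bottom",y,pr(.003,y,.144),pr(.003,y,.058),"mid",pr(.003,y,.1))
f=S["frame"].astype(int)
for z in (.12,.08):
    for y in(-.05,.05):
        u,v=pr(.003,y,z).round().astype(int)
        print("z",z,"y",y,v,u-7,[ (f[v,k].max()-f[v,k].min()) for k in range(u-7,u+8)])
E
```

```text
tip [ 0.7032 -0.1373  0.0914] 0.0017 [np.float64(0.0468), np.float64(-0.1008)] scene [np.float64(0.0566), np.float64(-0.0958)] top [np.float64(0.0428), np.float64(-0.0973)]
foot [[ 0.6778 -0.1163  0.012 ]
 [ 0.7343 -0.1508  0.012 ]] ctr [np.float64(0.0503), np.float64(-0.0976)] diag 0.0661314978477289
foot top corners [[ 0.7259 -0.1088  0.01  ]
 [ 0.733  -0.1615  0.01  ]
 [ 0.6836 -0.1637  0.01  ]
 [ 0.6771 -0.1167  0.01  ]] ctr [np.float64(0.0484), np.float64(-0.1014)]
tcp [np.float64(-0.0018), np.float64(-0.0866)]
pred (0 offset) front top/bottom -0.05 [158.4 222.6] [164.  240.2] mid [161.4 231.8]
pred (0 offset) front top/bottom 0.05 [194.2 227.3] [197.9 244.8] mid [196.2 236.5]
z 0.12 y -0.05 228 153 [np.int64(127), np.int64(127), np.int64(126), np.int64(125), np.int64(127), np.int64(127), np.int64(113), np.int64(80), np.int64(41), np.int64(20), np.int64(16), np.int64(16), np.int64(15), np.int64(16), np.int64(17)]
z 0.12 y 0.05 232 188 [np.int64(16), np.int64(15), np.int64(13), np.int64(14), np.int64(16), np.int64(17), np.int64(20), np.int64(31), np.int64(70), np.int64(108), np.int64(122), np.int64(124), np.int64(123), np.int64(122), np.int64(121)]
z 0.08 y -0.05 236 156 [np.int64(120), np.int64(120), np.int64(121), np.int64(120), np.int64(122), np.int64(115), np.int64(96), np.int64(59), np.int64(29), np.int64(18), np.int64(17), np.int64(17), np.int64(18), np.int64(17), np.int64(17)]
z 0.08 y 0.05 240 190 [np.int64(15), np.int64(16), np.int64(17), np.int64(16), np.int64(14), np.int64(16), np.int64(21), np.int64(42), np.int64(80), np.int64(110), np.int64(123), np.int64(125), np.int64(120), np.int64(123), np.int64(121)]
```

>>> drive_tool([
  [0, 0, 0.4, 0, 0],
  [0, 0, 0.5, 0, 0],
  [0, 0, 0.3, 0, 0],
  [0, 0, 0, 0, 0],
  [0, 0, 0, 0, 0],
])

```text
time: 24.35
eef_pos: [0.6548, -0.1432, 0.2256]
tcp_rot: [0.452, 0.544, -0.45, 0.545]
contact_force: [1.0, 4.3, 6.4]
opening: 0.108
```

```bash
python3 - <<'E'
from h import *
go((0,0,0),10.7)
yaw=np.radians(10.7); ex=np.array([np.cos(yaw),np.sin(yaw)]); ey=np.array([-ex[1],ex[0]]); mid=np.array([.6385,-.047])
p=readout.get_state()["eef_pos"]; print("tcp along",((p[:2]-mid)@ey).round(4),((p[:2]-mid)@ex).round(4),p)
E
```

```text
jaw yaw 10.7 turn 0.0 j6 -0.56 toolx [ 0.004  0.001 -1.   ] shift cm [ 22.33 -61.77 -26.23] t 24.4 F [1.  4.3 6.4] op 0.11
tcp along -0.0976 -0.0018 [ 0.65483604 -0.1432042   0.2255625 ]
```

>>> drive_tool([
  [0, 0, 0.1, 0, 0],
  [0, 0, 0, 0, 0],
  [0, 0, 0, 0, 0.14],
  [0, 0, 0, 0, 0.18],
  [0, 0, 0, 0, 0.25],
  [0, 0, 0, 0, 0.35],
  [0, 0, 0, 0, 0.45],
  [0, 0, 0, 0, 0.5],
  [0, 0, 0, 0, 0.5],
  [0, 0, 0, 0, 0.5],
])

```text
time: 25.35
eef_pos: [0.6539, -0.1444, 0.2244]
tcp_rot: [0.451, 0.545, -0.451, 0.545]
contact_force: [-1.1, -1.0, 0.5]
opening: 0.494
```

>>> drive_tool([
  [-0.5, 0, 0, 0, 0.5],
  [-1, 0, 0, 0, 0.5],
  [-1.5, 0, 0, 0, 0.5],
  [-2, 0, 0, 0, 0.5],
  [-2, 0, 0, 0, 0.5],
  [-2, 0, 0, 0, 0.5],
  [-1, 0, 0, 0, 0.5],
  [0, 0, 0, 0, 0.5],
  [0, 0, 0, 0, 0.5],
  [0, 0, 0, 0, 0.5],
])

```text
time: 26.35
eef_pos: [0.6534, -0.1442, 0.3227]
tcp_rot: [0.451, 0.545, -0.451, 0.544]
contact_force: [-0.9, 0.7, -0.5]
opening: 0.502
```

>>> drive_tool([
  [0, -2, 0, 0, 0.5],
  [0, -3, 0, 0, 0.5],
  [0, -4, 0, 0, 0.5],
  [0, -4, 0, 0, 0.5],
  [0, -4, 0, 0, 0.5],
  [0, -2, 0, 0, 0.5],
  [0, 0, 0, 0, 0.5],
  [0, 0, 0, 0, 0.5],
  [0, 0, 0, 0, 0.5],
  [0, 0, 0, 0, 0.5],
])

```text
time: 27.35
eef_pos: [0.4679, -0.1796, 0.3239]
tcp_rot: [0.451, 0.545, -0.451, 0.544]
contact_force: [0.4, -0.6, 0.0]
opening: 0.502
```

```bash
python3 - <<'E'
from h import *
import pickle
S,T=cam("scene"),cam("top"); pickle.dump({"scene":S,"top":T},open("c4.pkl","wb")); print(readout.get_state()["time"],readout.get_state()["eef_pos"])
yaw=np.radians(10.7); ex=np.array([np.cos(yaw),np.sin(yaw)]); ey=np.array([-ex[1],ex[0]]); mid=np.array([.6385,-.047])
def edges(c,z,side,row,lo,hi):
    f=c["frame"].astype(int)[row,lo:hi]; return f.max(1)-f.min(1)
f=S["frame"].astype(int)
o=mid-.098*ey; pr=lambda x,y,z:proj(S,[*(o+x*ex+y*ey),z])[0]
for z in(.13,.12,.08,.07):
    r=[]
    for y in(-.05,.05):
        q=pr(.003,y,z); v=int(round(q[1])); g=(f[v].max(1)-f[v].min(1)).astype(float)
        u0=int(q[0])-12; seg=g[u0:u0+25]; k=np.where(np.diff(np.sign(seg-70)))[0]
        us=u0+k+(70-seg[k])/(seg[k+1]-seg[k])
        # plane of panel front: x=.003
        for uu in us:
            d=ray(S,[(uu,v)])[0]; e=np.array(S["eye"]); n3=np.array([*ex,0]); base=np.array([*(mid+.003*ex),0]); tt=((base-e)@n3)/(d@n3); X=e+tt*d
            r.append((y,((X[:2]-mid)@ey).round(4),X[2].round(3)))
    print(z,r)
# bystanders & tile: change vs the start
c0=pickle.load(open("c0.pkl","rb")); c1=pickle.load(open("c1.pkl","rb"))
for n,a in(("jar",(.53,.36,.05)),("tin",(.6,-.33,.05))): pass
D=cv2.absdiff(c0["scene"]["frame"],S["frame"]).max(2)>45
k,_,st,ce=cv2.connectedComponentsWithStats(D.astype(np.uint8)); print("scene changes",[st[i].tolist() for i in range(1,k) if st[i][4]>15])
D=cv2.absdiff(c1["scene"]["frame"],S["frame"])[140:215,215:275].max(2)>45; print("easel tile change since lean px",D.sum())
E
```

```text
27.45 [ 0.4678111  -0.17960126  0.32395374]
0.13 [(-0.05, np.float64(-0.1473), np.float64(0.128)), (0.05, np.float64(-0.0454), np.float64(0.132))]
0.12 [(-0.05, np.float64(-0.1476), np.float64(0.119)), (0.05, np.float64(-0.0453), np.float64(0.122))]
0.08 [(-0.05, np.float64(-0.1775), np.float64(0.073)), (-0.05, np.float64(-0.1483), np.float64(0.079)), (0.05, np.float64(-0.0455), np.float64(0.083))]
0.07 [(-0.05, np.float64(-0.1827), np.float64(0.061)), (-0.05, np.float64(-0.1487), np.float64(0.069)), (0.05, np.float64(-0.0457), np.float64(0.073)), (0.05, np.float64(-0.0457), np.float64(0.073))]
scene changes [[207, 0, 24, 9, 116], [238, 0, 47, 17, 390], [323, 0, 23, 33, 408], [303, 0, 85, 121, 3045], [407, 0, 105, 60, 3070], [188, 2, 21, 15, 143], [179, 8, 20, 15, 112], [138, 10, 109, 124, 4139], [168, 19, 15, 9, 39], [168, 26, 7, 8, 32], [311, 37, 18, 12, 108], [498, 53, 9, 6, 27], [298, 61, 27, 25, 360], [487, 62, 25, 11, 99], [267, 69, 19, 26, 200], [494, 73, 18, 20, 120], [479, 104, 33, 44, 701], [159, 139, 31, 41, 650], [236, 171, 33, 46, 1110], [160, 196, 18, 16, 201], [325, 198, 34, 32, 678], [154, 212, 40, 34, 852]]
easel tile change since lean px 0
```

```bash
python3 -c "
from plant import sign_off
print(sign_off())"
```

```text
the job is handed in; nothing more can be done
None
```

I did both parts in the order asked and handed the job in at about 27.5 s; no verdict was reported.

- **Tile:** I set it upright on the easel ledge against the foot of the board, released it, and tipped it back with the front finger until it leaned on the board. The top view puts it within about 1 mm of centre and parallel to the easel base. It did not move between then and the final picture.
- **Hanger:** I gripped it by the black tab, hooked it over the rail about 120 mm left of the middle, and slid it along under light contact (about 5 N). It was then released to hang freely, with the gripper well clear.
- **Alignment with the pointer:** The last scene picture puts the middle of the panel 96.7 mm right of the rail's middle. My pointer readings disagree a little, from 95.8 to 101.4 mm (average about 98.5 mm), so it is aligned to about 2 mm on average and possibly up to 5 mm off.
- **Jar, tin and brush:** Comparing the start and end scene pictures shows no change around them.
- **Forces:** Readings at the end of each move stayed under 10 N.

I had used all 12 picture views by the time the hanger was hooked on. The checks after that were made from image numbers and force readings, not by eye.

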